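# Chuck a bisque bowl for finishing its foot

### The job

Take the footed bowl, just as it stands upside down on the dark ware board, and set it down gently on the plate of the centring chuck, between the three black pads. Then take the plate's upright handle and turn the plate clockwise (seen from above), a little over one full turn, until all three pads hold the bowl firmly and centred, without forcing them so hard that the brittle rim could crack. Let go, and leave the other things where they are.

Things in the scene. Friction and masses are not known exactly. Their poses are not given: they have to be found in the camera images.
- wheel: The locked banding wheel that carries the chuck: dark cast-iron pedestal, foot 200 mm across, fixed to the table, wherever it stands. Origin: centre of its underside on the table, on the vertical axis of the chuck; its z is up. The top of the white chuck plate is 89 mm above it.
- plate_top (a point): Centre of the upper face of the chuck's white plate (disc 250 mm across), 89 mm above the table, z up; the plate turns about this vertical axis, and what stands on it goes round with it. Three grey sliders ride on it (26 mm wide, 29 mm tall, out to 145 mm from the axis when open), at 60, 180 and 300 degrees from the handle, each with a black pad at its inner end.
- plate (a joint): Turn of the chuck plate, rad; 0 = fully open, grows clockwise seen from above, to 9.4; starts between 0 and 0.6. Pad face radius = 93 mm - 4 mm x joint, so the pads touch the centred bowl at 7.0 and then press 32 N more per rad. A proper hold is 10 to 35 N a pad: 7.3 to 8.1 rad (a turn of 7.5 suits any start). Stiff: needs 5 to 9 N at the handle; stays where it is left.
- handle: Upright black round revolving handle, 25 mm in diameter, on the plate 105 mm from its axis. Origin: on the handle's axis, level with the plate's top; z up. The handle spans 8 to 88 mm above it and spins freely on its own axis, so a gripper can hold it at one orientation all the way round. Good TCP height: 55 to 70 mm above the origin; there 30 mm is free all round it with the bowl centred.
- pad0: Slick black PTFE-faced pad, spring-backed, of the slider 60 degrees anticlockwise (from above) of the handle: 30 mm wide, upright inner face from 1.5 to 23.5 mm above the plate, yields 1 mm per 8 N. Origin: on its inner face, mid-width, at plate level; x points away from the plate's axis. More than 50 N from a pad cracks the bowl's rim.
- pad1: The same pad on the slider 180 degrees from the handle.
- pad2: The same pad on the slider 300 degrees anticlockwise of the handle. Closing together, the pads push a bowl that was set down up to 20 mm off centre into the middle.
- bowl: Bisque-fired off-white bowl, 0.3 to 0.5 kg, standing upside down on the ware board: rim 130 mm across below (sides straight for the lowest 24 mm), narrowing upwards to a round foot ring 55 mm across at the top, 67 to 82 mm above the rim, which can be gripped across its outside from above. Origin: centre of the rim plane (underneath as it stands); z up through the foot.
- board: Dark-faced plywood ware board, 340 x 170 x 18 mm, fixed, either left or right of the chuck. Origin: centre of its underside; x along its length. Bowl and tumbler stand on it, the bowl on the half towards the robot.
- tumbler: Bystander: bisque tumbler, open upwards, 74 mm across and 95 mm tall, on the far half of the ware board. Origin: centre of its base.
- mould: Bystander: white plaster mould half, block 90 x 140 x 55 mm, lying on the table beyond the work. Origin: centre of its underside.
- rib: Bystander: flat wooden rib, 130 x 45 x 10 mm, lying on the table. Origin: centre of its underside.
- beater: Bystander: dark round wooden beater, 150 mm long, 32 mm in diameter, lying on the table. Origin: middle of its underside.
Mind the look-alikes: they are no part of the job. Leave any green, turquoise or yellow look-alike of the bowl alone.

How it is judged (in metres and radians):
On the way, in this order (a step that is already met when the one before it is completed fails the run):
1. the bowl stands rim down on the plate between the open pads, let go (horizontal distance between bowl and plate_top below 0.028 m and z of bowl in the frame of plate_top between -0.003 and 0.003 m and angle between bowl's own z axis and vertical below 0.06 rad and contact force between the fingers and bowl below 0.1 N and value of joint plate below 1.2 rad), for 0.2 s.
2. the plate is being turned clockwise with the fingers on its handle (value of joint plate between 3 and 6.5 rad and contact force between the fingers and handle above 0.5 N), for 0.1 s.
3. after the full turn all three pads press on the bowl (value of joint plate above 6.9 rad and contact force between each of pad0, pad1, pad2 and bowl above 5 N), for 0.2 s.
At the end, for the whole second after the job is handed in: The bowl stands rim down and level (within 0.04 rad) on the plate (within 3 mm), its centre within 3 mm of the chuck's axis; the plate has been turned past 6.9 rad and is still; each of the three pads presses on the bowl with more than 5 N (all of step 3 and horizontal distance between bowl and plate_top below 0.003 m and z of bowl in the frame of plate_top between -0.003 and 0.003 m and angle between bowl's own z axis and vertical below 0.04 rad and velocity of joint plate between -0.05 and 0.05 rad/s and linear speed of bowl below 0.02 m/s); the robot touches nothing.
It fails at once if a pad squeezes the brittle bowl with more than 50 N (contact force between any of pad0, pad1, pad2 and bowl above 50 N).
It fails at once if the bowl is dropped (in free fall for more than about 13 mm) (contact force between bowl and anything else below 0.05 N and linear speed of bowl above 0.5 m/s).
It fails at once if a bystander is moved by more than 30 mm (distance of any of tumbler, mould, rib, beater from where it was at the start of the episode above 0.03 m).
It also fails if it takes over 69 s, if anything falls off the work surface, if the arm or the gripper's body presses on something with over 40 N, if the wrist force passes 120 N, or if a joint passes its speed limit or range.

### The arm

A 6-joint arm with a two-finger parallel gripper is mounted at the origin on the work surface. World frame = base frame: x ahead of the robot, y to its left, z up, the work surface at z = 0. Lengths are in mm, angles in rad, forces in N, time in s.
With the tool pointing down it reaches from about 400 to 925 mm from the base axis. Payload 12.5 kg.
Tool frame: the origin (TCP) lies between the finger pads, 19 mm behind the fingertips; this is the grasp point; z points along the fingers, y is the line along which they close (so a half turn about z gives the same grasp; the last joint's range is limited). The gripper opens to 95 mm and grips with 3 to 60 N. Pads are 20 mm wide; open, the fingers measure 119 mm over their backs; the gripper's body (75 mm by 180 mm) begins 59 mm behind the grasp point.
Start: joints at [1.136, 0.491, 1.559, -0, 1.092, -0.106], TCP at [201.8, 591.541, 233.461] pointing down, gripper open.
Joint ranges: [-3.1, 3.1], [-0.84, 2.19], [0.05, 2.79], [-1.13, 4.28], [0.06, 2.93], [-2.69, 2.69]. Speed limits (rad/s): [2.22, 2.22, 2.79, 3.14, 3.14, 3.14].

### API

Orientations are given as [roll, pitch, yaw] about the fixed x, y, z axes, in that order (R = Rz(yaw) Ry(pitch) Rx(roll)).
In Python, from cell import env gives the robot as it stands.
- The arm moves only by the shell command python3 -m inch 'ROWS'. ROWS is JSON, a list of rows, each a list of 7 numbers: the turn, a rotation vector about the tool's x, y, z in rad, then the shift along the tool's x, y, z in cm, then the closure, from -1 (fully open) to 1 (shut). A call has 1 to 20 rows; each row shifts and turns the commanded pose from where the row before left it, along the tool's axes as they then stand; what a row does not reach is not made up. A row lasts 1/8 s, in which the tool goes at most 62.5 mm and 10.7 degrees, less where a joint would pass 70% of its speed; a pose out of reach is approached as far as the arm can. A call with a gripper value outside its range is refused whole. The fingers move at their own pace and stop on an object; the grip force is fixed at half the most. Time passes only in rows, so rows that do not move let the fingers close. It gives the time, the measured TCP pose, the force, the opening and the grip force at its end, in the units of the state.
- env.state(): the state, without advancing time (a new reading comes with each control period).
- env.read_camera(name): name is "side" or "top" or "wrist"; returns a dict with "img" (400x640x3 uint8, red, green, blue), "depth" (400x640 float32, mm along the optical axis (not along the pixel's ray), 0 where there is no reading), "fx", "fy", "cx", "cy" (pixels), "position" and "orientation" of the camera in the world. Camera axes: x right, y down, z forward; pixel columns grow to the right and rows downward; lengths in mm; the calibration is good to about 2 mm. A picture is of the moment at which its call begins.
- env.job_done(): hands the job in; it is judged then, once.
Trained networks look in a picture, given as the dict that the camera call returned (one of the last four; its "shot" number tells which), for a name from the list of things; names that differ only in an ending like _2 or _b are one class to them, and where a whole thing is asked for, a point or a joint stands for the part that bears it (a point fixed in the world has none). Each returns a list of dicts, best first, with "score" (0 to 1); they miss things now and then, are a little off and sometimes report something else, mostly with a low value. They report only what shows in the picture. A call takes as long as a camera call. They do not tell look-alikes from the thing itself.
- env.find_in(picture, target): "centre" ([x, y, z] in mm, in the coordinates of the camera as it stood for that picture, good to about 4 mm: the middle of the surface that is visible of it).
- env.trace(picture, target): "mask" (400x640 bool, what is visible of it).
The state is a dict: "t": time; "joints": joint angles; "qvel": joint speeds; "tau": joint torques, N m; "eef_pos": TCP position; "tcp_rot": TCP orientation; "ft_force": force on the tool from outside, world axes, zero at the start; "moment": the same for the moment, N m; "opening": opening from 0.0 (shut) to 1.0 (fully open); "grip_force": force on a finger pad.
Only numpy, scipy, OpenCV 4.12 (cv2) and the standard library are available. Lean on these libraries where they do the work, as an engineer would, in place of code of your own. Each camera call takes 0.05 s, during which the arm holds its last target. There are 200 camera calls.

## Working session

There is one attempt and no reset: what is moved stays moved. The work goes in short steps, Python scripts to look and compute and a shell command to move; the robot and the scene stay as the last step left them, time stands still between calls to the robot, and variables do not carry over. Pictures are saved under pics/ and viewed, at most 10 in all, crops included, and the job is handed in when it is done.

```bash
mkdir -p pics; cat > h.py <<'E'
import numpy as np, cv2
from scipy.spatial.transform import Rotation as R
from cell import env
def rot(p):
    o=np.array(p["orientation"],float)
    return R.from_euler('xyz',o).as_matrix() if o.shape==(3,) else (o if o.shape==(3,3) else R.from_quat(o).as_matrix())
def world(p,c): return rot(p)@np.array(c)+np.array(p["position"])
def cloud(p,m):
    v,u=np.nonzero(m&(p["depth"]>0)); d=p["depth"][v,u]
    c=np.stack([(u-p["cx"])/p["fx"]*d,(v-p["cy"])/p["fy"]*d,d],1)
    return c@rot(p).T+np.array(p["position"])
def pix(p,w):
    c=rot(p).T@(np.array(w)-p["position"]); return c[0]/c[2]*p["fx"]+p["cx"],c[1]/c[2]*p["fy"]+p["cy"]
def save(p,n): cv2.imwrite("pics/"+n,cv2.cvtColor(p["img"],cv2.COLOR_RGB2BGR))
E
python3 - <<'E'
from h import *
print(env.state())
for n in("top","side"):
    p=env.read_camera(n); save(p,n+"1.png"); print(n,p["position"],p["orientation"],p["fx"])
    for t in("bowl","handle","plate","wheel","board","tumbler","pad0","pad1","pad2","mould","rib","beater"):
        print(t,[(np.round(world(p,r["centre"])).tolist(),round(r["score"],2)) for r in env.find_in(p,t)[:3]])
E
```

```text
{'t': 0.0, 'joints': array([ 1.13638723e+00,  4.91571651e-01,  1.55948299e+00, -9.86286571e-06,
        1.09171916e+00, -1.05573427e-01]), 'qvel': array([ 4.98827872e-05,  3.11076530e-04,  1.79160917e-03, -1.53669652e-03,
       -7.79580460e-04,  3.02763348e-04]), 'tau': array([ 1.75640503e-04, -6.12656808e+01, -2.58171272e+01,  6.92569907e-02,
        4.82405175e-02, -1.40739944e-04]), 'eef_pos': array([201.699995  , 591.30141986, 232.84268386]), 'tcp_rot': array([-3.14041716e+00, -1.15767724e-04,  2.81276147e+00]), 'ft_force': array([ 0.99697606, -0.58895759,  0.50109799]), 'moment': array([0.01831801, 0.00641046, 0.01369675]), 'grip_force': 0.0, 'opening': 1.0013240392557363}
top [ 376.41983373  -14.65304358 1216.0285499 ] [-2.98674568 -0.02395421 -1.56235701] 446.03994622084326
bowl [([469.0, -179.0, 70.0], 0.95), ([299.0, -389.0, 57.0], 0.74), ([277.0, -227.0, 55.0], 0.61)]
handle [([663.0, 92.0, 162.0], 0.53)]
plate [([572.0, 146.0, 89.0], 0.62)]
wheel [([572.0, 144.0, 89.0], 0.72)]
board [([562.0, -157.0, 15.0], 0.96)]
tumbler [([669.0, -213.0, 71.0], 0.83)]
pad0 [([654.0, 199
[... 419 characters left out ...]
 815.97222664] [-2.3662452  -0.00808136 -0.45681203] 386.20184362202286
bowl [([294.0, -408.0, 62.0], 0.94), ([457.0, -214.0, 71.0], 0.84), ([448.0, -416.0, 52.0], 0.76)]
handle [([661.0, 85.0, 141.0], 0.44)]
plate [([567.0, 131.0, 88.0], 0.76)]
wheel [([560.0, 113.0, 90.0], 0.77)]
board [([556.0, -207.0, 18.0], 0.67), ([455.0, -215.0, 72.0], 0.47)]
tumbler [([657.0, -214.0, 86.0], 0.56), ([456.0, -214.0, 72.0], 0.53)]
pad0 [([561.0, 41.0, 112.0], 0.44)]
pad1 [([561.0, 41.0, 112.0], 0.44)]
pad2 [([561.0, 41.0, 112.0], 0.44)]
mould [([766.0, -11.0, 57.0], 0.63)]
rib [([727.0, 357.0, 8.0], 0.76)]
beater [([705.0, -359.0, 28.0], 0.59), ([765.0, -12.0, 55.0], 0.33), ([559.0, 41.0, 112.0], 0.16)]
```

View pics/top1.png

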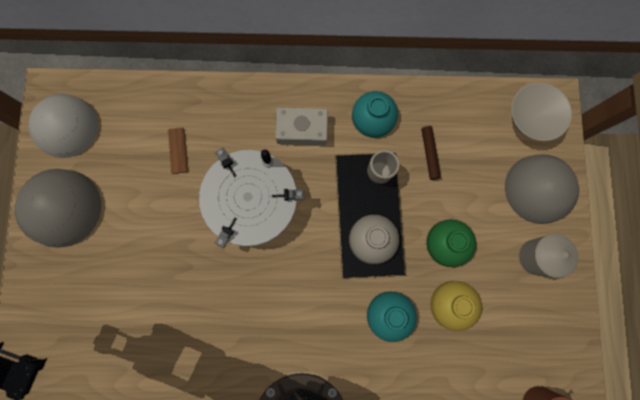

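View pics/side1.png

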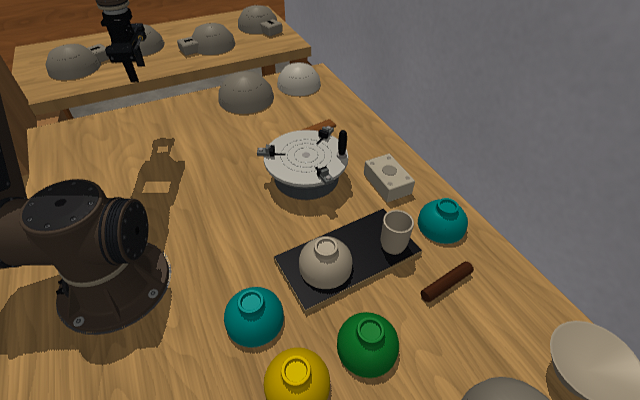

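```bash
cat > m.py <<'E'
from h import *
from scipy.optimize import least_squares
def circ(P):
    f=least_squares(lambda a:np.hypot(P[:,0]-a[0],P[:,1]-a[1])-a[2],[*P[:,:2].mean(0),60],loss="soft_l1"); return np.round(f.x,1)
E
python3 - <<'E'
from m import *
for n in("top","side"):
    p=env.read_camera(n); allc=cloud(p,np.ones((400,640),bool))
    for nm,c,r in(("bowl",(469,-185),80),("handle",(663,90),30)):
        P=allc[np.hypot(*(allc[:,:2]-c).T)<r]; z=np.percentile(P[:,2],[1,50,95,99,99.8]); print(n,nm,np.round(z,1))
        T=P[P[:,2]>z[3]-6]; print(" top pts",len(T),np.round(T.mean(0),1),np.round((T.min(0)+T.max(0))/2,1),np.round(np.ptp(T,axis=0),1))
    P=allc[(np.abs(allc[:,2]-89)<5)&(np.hypot(*(allc[:,:2]-(572,144)).T)<140)]
    h=cv2.convexHull(P[:,:2].astype(np.float32)[:,None])[:,0]; print(n,"plate",np.median(P[:,2]),circ(h),len(P))
    P=allc[(np.abs(allc[:,2]-118)<6)&(np.hypot(*(allc[:,:2]-(572,144)).T)<160)]; print(" sliders z",np.median(P[:,2]) if len(P) else 0)
    m=env.trace(p,"bowl"); print([ (r["score"],np.round(np.median(cloud(p,r["mask"]),axis=0))) for r in m])
E
```

```text
top bowl [ 13.1  64.7  97.1 101.3 103.6]
 top pts 174 [ 472.3 -186.4   99.1] [ 472.3 -185.6  100.5] [53.3 53.4 10.4]
top handle [ 83.6  90.9 176.2 178.8 179.5]
 top pts 40 [665.2  95.7 176.4] [663.9  96.1 176.3] [19.6 17.1  6.7]
top plate 88.64346711248334 [573.  143.9 124.2] 6610
 sliders z 115.10970155853897
[(0.96, array([ 469., -180.,   74.])), (0.93, array([ 275., -226.,   56.])), (0.62, array([ 462., -385.,   55.])), (0.57, array([ 303., -390.,   55.])), (0.56, array([ 810., -188.,   54.]))]
side bowl [ 15.5  62.   97.8 100.7 101.8]
 top pts 200 [ 469.6 -188.7   98.9] [ 471.  -188.7   98.9] [55.2 54.4  8.4]
side handle [ -3.7  90.5 171.2 176.3 177.4]
 top pts 29 [663.2  91.1 174.2] [663.   90.5 174.2] [18.8 16.8  7.3]
side plate 88.59191928008755 [570.4 141.6 124.7] 3250
 sliders z 116.10938002714414
[(0.94, array([ 265., -260.,   55.])), (0.81, array([ 800., -218.,   50.])), (0.67, array([ 457., -213.,   71.])), (0.67, array([ 450., -417.,   54.])), (0.62, array([ 300., -411.,   60.]))]
```

Top view: the off-white bowl stands at about (374,238), the tumbler at (383,167), the chuck at (248,197) and its handle at (266,156). The side view agrees: bowl (325,262), handle (343,143). The green, turquoise and yellow bowls are the look-alikes. I get the bowl at about (471.5,-187) with its foot top at z≈100, the chuck at (572,143) and the handle at (664,93). Next I turn the tool to yaw π/2 and go above the bowl.

```bash
python3 -m inch '[[0,0,0.1775,0,0,-0.5,-1],[0,0,0.1775,0,0,-0.5,-1],[0,0,0.1775,0,0,-0.5,-1],[0,0,0.1775,0,0,-0.5,-1],[0,0,0.1775,0,0,-0.5,-1],[0,0,0.1775,0,0,-0.5,-1],[0,0,0.1775,0,0,-0.5,-1],[0,0,0,0,5.4,0,-1],[0,0,0,0,5.4,0,-1],[0,0,0,0,5.4,0,-1],[0,0,0,0,5.4,0,-1],[0,0,0,0,5.4,0,-1]]'
python3 -m inch '[[0,0,0,-5.2,0,0,-1],[0,0,0,-5.2,0,0,-1],[0,0,0,-5.2,0,0,-1],[0,0,0,-5.2,0,0,-1],[0,0,0,-5.2,0,0,-1],[0,0,0,-5.2,0,0,-1],[0,0,0,-5.2,0,0,-1],[0,0,0,-5.2,0,0,-1],[0,0,0,-5.2,0,0,-1],[0,0,0,-5.2,0,0,-1],[0,0,0,-5.2,0,0,-1],[0,0,0,-5.2,0,0,-1],[0,0,0,-5.2,0,0,-1],[0,0,0,-5.2,0,0,-1],[0,0,0,-5.2,0,0,-1],[0,0,0,0,0,0,-1]]'
python3 - <<'E'
from m import *
s=env.state(); print(s["t"],s["eef_pos"],s["tcp_rot"])
p=env.read_camera("wrist"); save(p,"w1.png"); print(p["position"],p["orientation"])
a=cloud(p,np.ones((400,640),bool)); P=a[(np.hypot(*(a[:,:2]-(471,-187)).T)<80)&(a[:,2]<130)]
for z in range(20,110,4):
    T=P[abs(P[:,2]-z)<2]
    if len(T)>20: print(z,len(T),circ(T))
print(np.percentile(P[:,2],[99,99.8]))
for t in("bowl","tumbler"): print(t,[(np.round(world(p,r["centre"])).tolist(),round(r["score"],2)) for r in env.find_in(p,t)[:3]])
E
```

```text
t: 3.0
eef_pos: [473.5, 591.2, 268.5]
tcp_rot: [3.142, -0.0, 1.57]
ft_force: [0.4, 0.2, -0.5]
opening: 0.998
grip_force: 0.0
t: 5.0
eef_pos: [471.2, -191.4, 268.2]
tcp_rot: [3.141, 0.0, 1.566]
ft_force: [0.2, -0.2, 0.6]
opening: 0.998
grip_force: 0.0
5.0 [ 471.23839478 -191.3980864   268.20377492] [3.14149258e+00 2.51303158e-04 1.56646717e+00]
[ 471.4073149  -111.10362127  419.78608037] [ 2.85261461e+00 -5.40362767e-04 -4.97302751e-03]
20 1775 [ 471.1 -189.9   74.8]
44 88 [ 471.  -187.8   64.2]
48 108 [ 471.1 -187.9   63.4]
52 114 [ 471.1 -187.7   62.3]
56 393 [ 471.1 -187.8   60.6]
60 439 [ 471.1 -187.9   58.1]
64 419 [ 471.1 -187.8   55.5]
68 509 [ 471.  -187.7   52.5]
72 905 [ 471.1 -187.8   48.4]
76 843 [ 471.1 -187.8   43. ]
80 1185 [ 471.  -188.1   36.2]
84 300 [ 471.1 -189.2   30.6]
88 25 [ 471.1 -187.8   27.5]
92 879 [ 471.2 -187.8   14.3]
96 102 [ 471.  -183.8   23. ]
100 732 [ 471.1 -187.3   24.1]
[101.0929264  101.67315422]
bowl [([289.0, -222.0, 54.0], 0.94), ([797.0, -188.0, 55.0], 0.75), ([336.0, -408.0, 61.0], 0.74)]
tumbler [([761.0, -21.0, 55.0], 0.66)]
```

The wrist view puts the bowl axis at (471.1,-187.8), with the ring between z≈86 and z≈101. I go down to TCP z≈107 and close.

```bash
python3 -m inch '[[0,0,0,0.35,0,4,-1],[0,0,0,0,0,4,-1],[0,0,0,0,0,4,-1],[0,0,0,0,0,2.5,-1],[0,0,0,0,0,1.2,-1],[0,0,0,0,0,0.4,-1],[0,0,0,0,0,0,-0.4],[0,0,0,0,0,0,1],[0,0,0,0,0,0,1],[0,0,0,0,0,0,1],[0,0,0,0,0,0,1],[0,0,0,0,0,0,1]]'
```

```text
t: 6.65
eef_pos: [471.5, -185.2, 107.6]
tcp_rot: [3.141, 0.0, 1.57]
ft_force: [-0.2, 0.2, 3.1]
opening: 0.566
grip_force: 30.0
```

```bash
python3 -m inch '[[0,0,0,0,0,-0.5,1],[0,0,0,0,0,-1.5,1],[0,0,0,0,0,-3,1],[0,0,0,0,0,-4,1],[0,0,0,0,0,-4,1],[0,0,0,0,0,-2.5,1],[0,0,0,0,0,0,1]]'
python3 - <<'E'
from m import *
s=env.state(); print(s["eef_pos"],s["ft_force"],s["opening"])
for n in("top","side"):
    p=env.read_camera(n); a=cloud(p,np.ones((400,640),bool))
    for rep in [0]:
        P=a[(np.hypot(*(a[:,:2]-(572,143)).T)<140)&(abs(a[:,2]-89)<4)]
        h=cv2.convexHull(P[:,:2].astype(np.float32)[:,None])[:,0]; print(n,"plate",circ(h))
    save(p,n+"2.png")
    m=[r for r in env.trace(p,"plate")][:1]
    if m:
        C=cloud(p,m[0]["mask"]); h=cv2.convexHull(C[abs(C[:,2]-89)<4][:,:2].astype(np.float32)[:,None])[:,0]; print(" mask",circ(h))
    P=a[(np.hypot(*(a[:,:2]-(664,93)).T)<25)&(a[:,2]>110)&(a[:,2]<180)]; print(" handle",circ(P),np.ptp(P,axis=0))
    sl=a[(np.hypot(*(a[:,:2]-(572,143)).T)<150)&(a[:,2]>108)&(a[:,2]<122)]
    ang=np.degrees(np.arctan2(sl[:,1]-143,sl[:,0]-572))
    for c in(32,152,-88):
        q=sl[abs(ang-c)<12]; 
        if len(q)>5: r=np.hypot(*(q[:,:2]-(572,143)).T); print("  slider",c,np.round(ang[abs(ang-c)<12].mean(),1),np.percentile(r,[2,98]).round(1),len(q))
E
```

```text
t: 7.52
eef_pos: [471.7, -185.2, 264.4]
tcp_rot: [3.138, 0.002, 1.57]
ft_force: [0.1, 0.1, -4.1]
opening: 0.57
grip_force: 30.0
[ 471.66656075 -185.21418546  264.416757  ] [ 0.06313846  0.12221466 -4.05716724] 0.5703001200874638
top plate [573.1 143.9 124.1]
 mask [572.8 144.1 123.6]
 handle [663.5  94.4   8.6] [20.37977313 22.74585853 61.53251488]
  slider 32 32.8 [ 95.  134.6] 103
  slider 152 152.1 [ 93.  132.9] 100
  slider -88 -87.0 [ 92.2 130.1] 97
side plate [567.2 143.3 121.7]
 mask [564.6 145.2 119.2]
 handle [672.7  83.5   2.4] [1.41921787 1.96660979 7.64988066]
  slider 152 154.5 [ 94.6 132.1] 61
  slider -88 -88.3 [116. 133.] 8
```

```bash
python3 -m inch '[[0,0,0,1,0.3,-1.5,1],[0,0,0,3,1,-1.5,1],[0,0,0,4.1,1.3,0,1],[0,0,0,4.1,1.3,0,1],[0,0,0,4.1,1.3,0,1],[0,0,0,4.1,1.3,0,1],[0,0,0,4.1,1.3,0,1],[0,0,0,4.1,1.3,0,1],[0,0,0,3,1,0,1],[0,0,0,1.5,0,0,1],[0,0,0,0,0,0,1]]'
python3 - <<'E'
from m import *
s=env.state(); print(s["t"],s["eef_pos"],s["tcp_rot"])
for n in("wrist","top"):
    p=env.read_camera(n); save(p,n+"3.png"); a=cloud(p,np.ones((400,640),bool))
    P=a[(np.hypot(*(a[:,:2]-(572,143)).T)<140)&(abs(a[:,2]-89)<4)]
    if len(P)>50:
        h=cv2.convexHull(P[:,:2].astype(np.float32)[:,None])[:,0]; h=h[np.hypot(*(h-(572,143)).T)>110]; print(n,len(h),circ(h))
    P=a[(np.hypot(*(a[:,:2]-(572,143)).T)<80)&(a[:,2]>190)&(a[:,2]<260)]
    for z in range(200,260,8):
        T=P[abs(P[:,2]-z)<4]
        if len(T)>30: print(" bowl",z,circ(T))
E
```

```text
t: 9.1
eef_pos: [572.1, 146.5, 292.5]
tcp_rot: [-3.141, 0.0, 1.572]
ft_force: [0.6, -0.9, -3.6]
opening: 0.564
grip_force: 30.0
9.1 [572.10591856 146.53657253 292.46429355] [-3.14106528e+00  8.08907229e-05  1.57170530e+00]
wrist 48 [571.4 143.3 123.9]
 bowl 208 [571.4 143.5  64.5]
 bowl 216 [571.5 142.8  65.3]
 bowl 224 [571.5 143.7  64.5]
 bowl 232 [571.5 143.5  63.5]
 bowl 240 [571.5 143.8  60.2]
 bowl 248 [571.5 143.3  56. ]
 bowl 256 [571.6 143.5  48.8]
top 22 [573.  142.9 123.3]
 bowl 232 [573.1 144.   63. ]
 bowl 240 [572.7 144.8  60.7]
 bowl 248 [572.9 147.   57.9]
 bowl 256 [571.8 154.3  57.7]
```

View pics/wrist3.png

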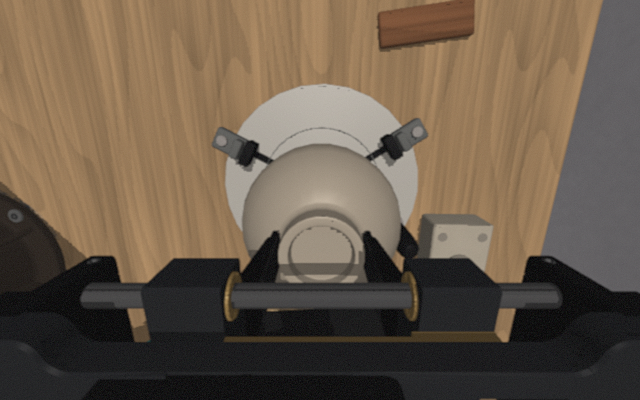

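The wrist image shows the gripped bowl at (320,200) over the middle of the plate. The two far sliders are at (240,148) and (405,138), and the handle is clear at (407,243). Both bowl and plate centre measure (571.5,143.4), so I lower it.

```bash
python3 -m inch '[[0,0,0,0,0,2,1],[0,0,0,0,0,3.5,1],[0,0,0,0,0,3,1],[0,0,0,0,0,1.5,1],[0,0,0,0,0,0.7,1],[0,0,0,0,0,0.3,1],[0,0,0,0,0,0,1],[0,0,0,0,0,0,1]]'
```

```text
t: 10.2
eef_pos: [572.8, 145.9, 183.1]
tcp_rot: [3.141, -0.0, 1.57]
ft_force: [0.2, 0.1, -4.5]
opening: 0.568
grip_force: 30.0
```

```bash
python3 -m inch '[[0,0,0,0,0,0.1,1],[0,0,0,0,0,0.1,1],[0,0,0,0,0,0.1,1],[0,0,0,0,0,0,1]]'
```

```text
t: 10.7
eef_pos: [572.6, 145.9, 179.3]
tcp_rot: [-3.141, -0.0, 1.57]
ft_force: [-0.0, -0.9, -4.1]
opening: 0.57
grip_force: 30.0
```

```bash
python3 -m inch '[[0,0,0,0,0,0.05,1],[0,0,0,0,0,0,1]]'; python3 -m inch '[[0,0,0,0,0,0.05,1],[0,0,0,0,0,0,1]]'
```

```text
t: 10.95
eef_pos: [572.6, 145.8, 178.9]
tcp_rot: [-3.142, -0.0, 1.57]
ft_force: [-0.6, 0.6, -3.4]
opening: 0.569
grip_force: 30.0
t: 11.2
eef_pos: [572.6, 145.9, 178.6]
tcp_rot: [3.141, -0.0, 1.57]
ft_force: [-1.3, -0.3, -0.9]
opening: 0.564
grip_force: 30.0
```

```bash
python3 -m inch '[[0,0,0,0,0,0.04,1],[0,0,0,0,0,0,0.4],[0,0,0,0,0,0,-0.2],[0,0,0,0,0,0,-0.6],[0,0,0,0,0,0,-0.6],[0,0,0,0,0,-0.5,-0.6],[0,0,0,0,0,-2,-0.6],[0,0,0,0,0,-4,-0.6],[0,0,0,0,0,-3,-0.6],[0,0,0,0,0,0,-0.6]]'
python3 - <<'E'
from m import *
s=env.state(); print(s["t"],s["eef_pos"],s["tcp_rot"])
p=env.read_camera("wrist"); save(p,"wrist4.png"); a=cloud(p,np.ones((400,640),bool))
P=a[(np.hypot(*(a[:,:2]-(572,143)).T)<80)&(a[:,2]>92)&(a[:,2]<185)]
for z in range(112,180,10):
    T=P[abs(P[:,2]-z)<4]
    if len(T)>30: print(" bowl",z,circ(T))
print(np.percentile(P[:,2],99.5))
P=a[(np.hypot(*(a[:,:2]-(664,94)).T)<25)&(a[:,2]>110)&(a[:,2]<185)]; print("handle",len(P), circ(P) if len(P)>20 else 0,P.min(0),P.max(0))
print([(np.round(world(p,r["centre"]),1).tolist(),round(r["score"],2)) for r in env.find_in(p,"handle")[:3]])
P=a[(np.hypot(*(a[:,:2]-(572,143)).T)<140)&(abs(a[:,2]-89)<4)]
h=cv2.convexHull(P[:,:2].astype(np.float32)[:,None])[:,0]; h=h[np.hypot(*(h-(572,143)).T)>110]; print(len(h),circ(h))
E
```

```text
t: 12.45
eef_pos: [573.2, 146.0, 275.4]
tcp_rot: [3.137, -0.001, 1.57]
ft_force: [-0.4, 0.3, 0.5]
opening: 0.8
grip_force: 0.0
12.45 [573.23637911 145.96833356 275.4411872 ] [ 3.13725997e+00 -6.74764758e-04  1.57036322e+00]
 bowl 112 [571.9 143.2  64.5]
 bowl 122 [572.  143.8  62.1]
 bowl 132 [572.  143.3  57.4]
 bowl 142 [572.  143.5  48.9]
 bowl 152 [572.  141.8  36.4]
 bowl 162 [572.  143.6  14.8]
 bowl 172 [572.  144.2  24. ]
172.3983753948586
handle 587 [663.3  98.5   7.7] [652.8593258   89.41025838 110.18974565] [675.58168224 107.09599809 179.33241131]
[([660.4, 106.0, 158.0], 0.65)]
62 [571.5 142.9 124.2]
```

View pics/wrist4.png

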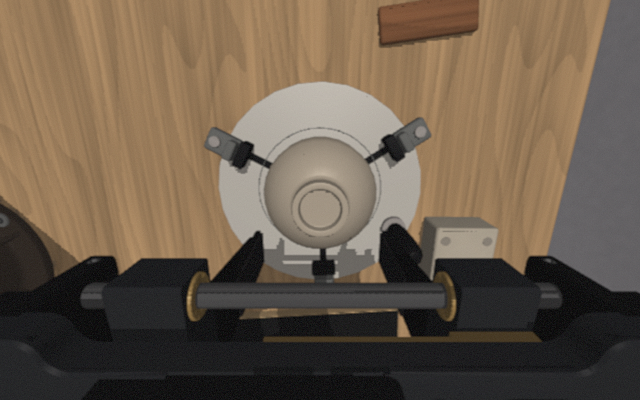

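The bowl stands free and centred on the plate at (320,207), at (572,143.4), with its top at z≈171-172. The handle is at (395,235), partly behind the right finger. Its measured axis is (664.2,94.3). I move over it with the fingers part closed and go down to TCP z≈154.

```bash
python3 -m inch '[[0,0,0,-2.6,4.5,0,-0.2],[0,0,0,-2.6,4.6,0,0],[0,0,0,0,0,0,0.03],[0,0,0,0,0,0,0.03],[0,0,0,0,0,0,0.03]]'
python3 - <<'E'
from m import *
from scipy.optimize import least_squares
for n in("wrist","top"):
    p=env.read_camera(n); a=cloud(p,np.ones((400,640),bool)); save(p,n+"5.png")
    P=a[(np.hypot(*(a[:,:2]-(664,94)).T)<25)&(a[:,2]>110)&(a[:,2]<182)]
    if len(P)>20:
        S=P[P[:,2]<170]; print(n,len(P),len(S),P.min(0).round(1),P.max(0).round(1))
        if len(S)>20: print(least_squares(lambda c:np.hypot(S[:,0]-c[0],S[:,1]-c[1])-12.5,[664,90],loss="soft_l1").x)
E
```

```text
t: 13.18
eef_pos: [662.8, 94.5, 272.8]
tcp_rot: [-3.141, -0.0, 1.571]
ft_force: [0.5, 0.0, -0.0]
opening: 0.484
grip_force: 0.0
wrist 684 313 [652.9  84.6 110.3] [676.7 106.9 179.4]
[664.80918208  93.56740705]
```

View pics/wrist5.png

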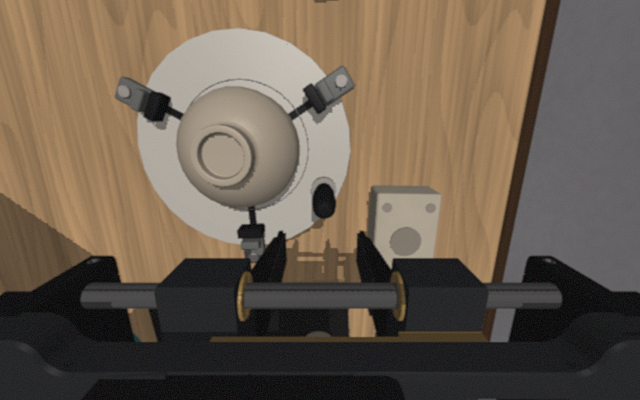

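The handle shows whole at (323,200), between the two finger lines and ahead of them. Its axis is (664.6,94). I go down around it and close.

```bash
python3 -m inch '[[0,0,0,-0.05,0.18,3,0.03],[0,0,0,0,0,4,0.03],[0,0,0,0,0,3,0.03],[0,0,0,0,0,1.5,0.03],[0,0,0,0,0,0.4,0.03],[0,0,0,0,0,0,0.03],[0,0,0,0,0,0,0.3],[0,0,0,0,0,0,1],[0,0,0,0,0,0,1],[0,0,0,0,0,0,1],[0,0,0,0,0,0,1]]'
python3 - <<'E'
import numpy as np
from cell import env
s=env.state(); print(s["t"],s["eef_pos"],s["ft_force"],s["moment"],s["opening"])
c=np.array([572,143.4]); d=s["eef_pos"][:2]-c; r=np.hypot(*d); a0=np.arctan2(d[1],d[0]); print(r,a0)
th=[0,.06]; 
while th[-1]<7.29: th.append(th[-1]+.155)
th+=[7.45]; th=np.array(th); r=105
P=np.round((np.stack([np.sin(a0-th),np.cos(a0-th)],1)*r)/10,2); D=np.diff(P,axis=0)
print(len(D),th[[20,40]],th[-3:])
print(",".join("[0,0,0,%.2f,%.2f,0,1]"%tuple(x)+("\n\n" if i%20==19 else "") for i,x in enumerate(D)))
E
```

```text
t: 14.65
eef_pos: [665.4, 93.3, 154.5]
tcp_rot: [3.141, -0.0, 1.57]
ft_force: [-0.8, -0.1, 5.2]
opening: 0.252
grip_force: 30.0
14.65 [665.42870589  93.31594825 154.47162858] [-0.80539701 -0.14909466  5.18367914] [-0.11717245  0.42150323  0.01207775] 0.2520515592328074
106.00629850446629 -0.4920832443198003
49 [3.005 6.105] [7.19  7.345 7.45 ]
[0,0,0,-0.55,-0.31,0,1],[0,0,0,-1.31,-0.96,0,1],[0,0,0,-1.15,-1.15,0,1],[0,0,0,-0.96,-1.31,0,1],[0,0,0,-0.75,-1.44,0,1],[0,0,0,-0.51,-1.55,0,1],[0,0,0,-0.27,-1.60,0,1],[0,0,0,-0.02,-1.63,0,1],[0,0,0,0.24,-1.60,0,1],[0,0,0,0.47,-1.56,0,1],[0,0,0,0.72,-1.46,0,1],[0,0,0,0.93,-1.33,0,1],[0,0,0,1.12,-1.18,0,1],[0,0,0,1.29,-0.98,0,1],[0,0,0,1.43,-0.78,0,1],[0,0,0,1.53,-0.54,0,1],[0,0,0,1.60,-0.31,0,1],[0,0,0,1.63,-0.05,0,1],[0,0,0,1.61,0.20,0,1],[0,0,0,1.56,0.45,0,1]

,[0,0,0,1.48,0.68,0,1],[0,0,0,1.35,0.90,0,1],[0,0,0,1.20,1.10,0,1],[0,0,0,1.01,1.27,0,1],[0,0,0,0.81,1.41,0,1],[0,0,0,0.58,1.52,0,1],[0,0,0,0.33,1.60,0,1],[0,0,0,0.09,1.62,0,1],[0,0,0,-0.17,1.62,0,1],[0,0,0,-0.41,1.57,0,1],[0,0,0,-0.65,1.49,0,1],[0,0,0,-0.88,1.37,0,1],[0,0,0,-1.07,1.22,0,1],[0,0,0,-1.25,1.04,0,1],[0,0,0,-1.40,0.83,0,1],[0,0,0,-1.51,0.61,0,1],[0,0,0,-1.58,0.37,0,1],[0,0,0,-1.62,0.12,0,1],[0,0,0,-1.62,-0.13,0,1],[0,0,0,-1.58,-0.38,0,1]

,[0,0,0,-1.50,-0.62,0,1],[0,0,0,-1.39,-0.85,0,1],[0,0,0,-1.25,-1.05,0,1],[0,0,0,-1.06,-1.23,0,1],[0,0,0,-0.86,-1.37,0,1],[0,0,0,-0.64,-1.50,0,1],[0,0,0,-0.41,-1.57,0,1],[0,0,0,-0.15,-1.62,0,1],[0,0,0,0.04,-1.10,0,1]
```

```bash
python3 -m inch '[[0,0,0,-0.55,-0.31,0,1],[0,0,0,-1.31,-0.96,0,1],[0,0,0,-1.15,-1.15,0,1],[0,0,0,-0.96,-1.31,0,1],[0,0,0,-0.75,-1.44,0,1]]'
```

```text
t: 15.28
eef_pos: [614.6, 45.6, 154.5]
tcp_rot: [3.138, -0.0, 1.57]
ft_force: [5.6, 2.5, 2.9]
opening: 0.253
grip_force: 30.0
```

```bash
python3 -m inch '[[0,0,0,-0.51,-1.55,0,1],[0,0,0,-0.27,-1.60,0,1],[0,0,0,-0.02,-1.63,0,1],[0,0,0,0.24,-1.60,0,1],[0,0,0,0.47,-1.56,0,1],[0,0,0,0.72,-1.46,0,1],[0,0,0,0.93,-1.33,0,1],[0,0,0,1.12,-1.18,0,1],[0,0,0,1.29,-0.98,0,1],[0,0,0,1.43,-0.78,0,1],[0,0,0,1.53,-0.54,0,1],[0,0,0,1.60,-0.31,0,1],[0,0,0,1.63,-0.05,0,1],[0,0,0,1.61,0.20,0,1],[0,0,0,1.56,0.45,0,1]]'
python3 -c "
import numpy as np
from cell import env
s=env.state();d=s['eef_pos'][:2]-[572,143.4];print(np.hypot(*d),np.arctan2(d[1],d[0]),-0.492-3.005+2*np.pi)"
```

```text
t: 17.15
eef_pos: [474.1, 179.4, 154.4]
tcp_rot: [-3.141, 0.001, 1.571]
ft_force: [1.0, -6.0, 6.8]
opening: 0.254
grip_force: 30.0
104.2716107162989 2.788831359588871 2.7861853071795863
```

```bash
python3 -m inch '[[0,0,0,1.48,0.68,0,1],[0,0,0,1.35,0.90,0,1],[0,0,0,1.20,1.10,0,1],[0,0,0,1.01,1.27,0,1],[0,0,0,0.81,1.41,0,1],[0,0,0,0.58,1.52,0,1],[0,0,0,0.33,1.60,0,1],[0,0,0,0.09,1.62,0,1],[0,0,0,-0.17,1.62,0,1],[0,0,0,-0.41,1.57,0,1],[0,0,0,-0.65,1.49,0,1],[0,0,0,-0.88,1.37,0,1],[0,0,0,-1.07,1.22,0,1],[0,0,0,-1.25,1.04,0,1],[0,0,0,-1.40,0.83,0,1],[0,0,0,-1.51,0.61,0,1],[0,0,0,-1.58,0.37,0,1],[0,0,0,-1.62,0.12,0,1],[0,0,0,-1.62,-0.13,0,1],[0,0,0,-1.58,-0.38,0,1]]'
python3 - <<'E'
from m import *
s=env.state();d=s['eef_pos'][:2]-[572,143.4];print(np.hypot(*d),np.arctan2(d[1],d[0]),-0.492-6.105+2*np.pi)
p=env.read_camera("top"); save(p,"top6.png"); a=cloud(p,np.ones((400,640),bool)); P=a[(np.hypot(*(a[:,:2]-(572,143)).T)<75)&(a[:,2]>92)&(a[:,2]<180)]
for z in (112,122,132,142):
    T=P[abs(P[:,2]-z)<5]; print(len(T),circ(T) if len(T)>20 else 0)
E
```

```text
t: 19.65
eef_pos: [672.7, 110.8, 154.5]
tcp_rot: [3.141, -0.002, 1.57]
ft_force: [-3.6, 6.1, 6.9]
opening: 0.251
grip_force: 30.0
105.83808154815245 -0.3127594474650074 -0.3138146928204142
0 0
0 0
0 0
0 0
```

View pics/top6.png

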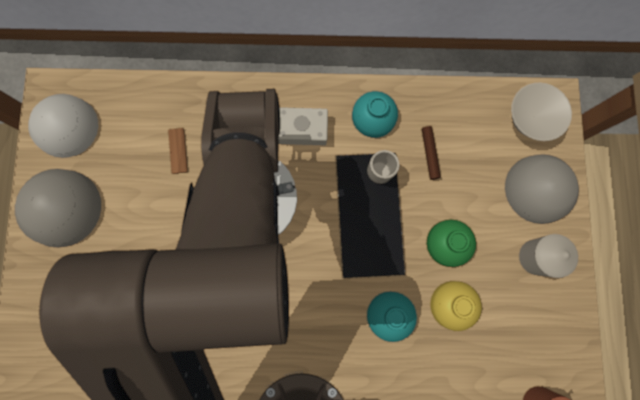

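The arm hides the chuck at about (245,195) in the top view, and the bystanders stand where they were. The angle is following as planned, so I finish the turn.

```bash
python3 -m inch '[[0,0,0,-1.50,-0.62,0,1],[0,0,0,-1.39,-0.85,0,1],[0,0,0,-1.25,-1.05,0,1],[0,0,0,-1.06,-1.23,0,1],[0,0,0,-0.86,-1.37,0,1],[0,0,0,-0.64,-1.50,0,1],[0,0,0,-0.41,-1.57,0,1],[0,0,0,-0.15,-1.62,0,1],[0,0,0,0.04,-1.10,0,1],[0,0,0,0,0,0,1],[0,0,0,0,0,0,1]]'
python3 -c "
import numpy as np
from cell import env
s=env.state();d=s['eef_pos'][:2]-[572,143.4];print(np.hypot(*d),np.arctan2(d[1],d[0]),-0.492-7.45+2*np.pi)"
```

```text
t: 21.08
eef_pos: [563.4, 37.3, 154.4]
tcp_rot: [-3.142, 0.001, 1.571]
ft_force: [-3.0, -7.1, 7.6]
opening: 0.25
grip_force: 30.0
106.47982182125384 -1.6516819095583113 -1.658814692820414
```

```bash
python3 -m inch '[[0,0,0,0,0,0,0.4],[0,0,0,0,0,0,0.03],[0,0,0,0,0,0,0.03],[0,0,0,0,0,-0.5,0.03],[0,0,0,0,0,-2,0.03],[0,0,0,0,0,-4,0.03],[0,0,0,0,0,-4,0.03],[0,0,0,-4,0,-3,0.03],[0,0,0,-4,0,0,0.03],[0,0,0,0,0,0,0.03]]'
python3 - <<'E'
from m import *
from scipy.optimize import least_squares
s=env.state(); print(s["t"],s["eef_pos"],s["ft_force"],s["opening"])
p=env.read_camera("wrist"); save(p,"wrist7.png"); a=cloud(p,np.ones((400,640),bool))
P=a[(np.hypot(*(a[:,:2]-(572,143)).T)<80)&(a[:,2]>92)&(a[:,2]<178)]
for z in range(128,180,8):
    T=P[abs(P[:,2]-z)<4]
    if len(T)>30: print(" bowl",z,circ(T))
print(np.percentile(P[:,2],99.5))
c=np.array([571.8,143.4])
S=a[(np.hypot(*(a[:,:2]-(563,38)).T)<25)&(a[:,2]>125)&(a[:,2]<170)]; h=least_squares(lambda q:np.hypot(S[:,0]-q[0],S[:,1]-q[1])-12.5,[563,36],loss="soft_l1").x; print("handle",h,np.arctan2(*(h-c)[::-1]))
sl=a[(np.hypot(*(a[:,:2]-c).T)<150)&(np.hypot(*(a[:,:2]-c).T)>67)&(a[:,2]>114)&(a[:,2]<122)]
ang=np.degrees(np.arctan2(sl[:,1]-c[1],sl[:,0]-c[0])); 
for k in(60,180,300):
    e=(ang-(-94.6+k)+180)%360-180; q=sl[abs(e)<10]; r=np.hypot(*(q[:,:2]-c).T); print(k,len(q),np.percentile(r,[2,98]) if len(q) else 0)
P=a[(np.hypot(*(a[:,:2]-c).T)<140)&(abs(a[:,2]-89)<4)]
h=cv2.convexHull(P[:,:2].astype(np.float32)[:,None])[:,0]; h=h[np.hypot(*(h-c).T)>110]; print(len(h),circ(h))
E
```

```text
t: 22.32
eef_pos: [563.5, -43.5, 289.5]
tcp_rot: [3.141, 0.0, 1.568]
ft_force: [-0.1, 0.1, -0.4]
opening: 0.487
grip_force: 0.0
22.325 [563.52881841 -43.50338942 289.52072934] [-0.06929654  0.05816496 -0.37547587] 0.48678390879734745
 bowl 128 [571.8 142.3  59.6]
 bowl 136 [571.9 142.6  54.6]
 bowl 144 [571.9 142.8  47. ]
 bowl 152 [571.9 143.9  36.1]
 bowl 160 [570.9 122.5  11.7]
 bowl 168 [571.8 142.7  25. ]
 bowl 176 [571.9 142.1  24.3]
172.3146215524709
handle [562.79061992  38.21091116] -1.6562371862724687
60 245 [70.75768693 87.25421982]
180 0 0
300 246 [71.38047593 87.35062543]
47 [571.7 141.9 123.8]
```

View pics/wrist7.png

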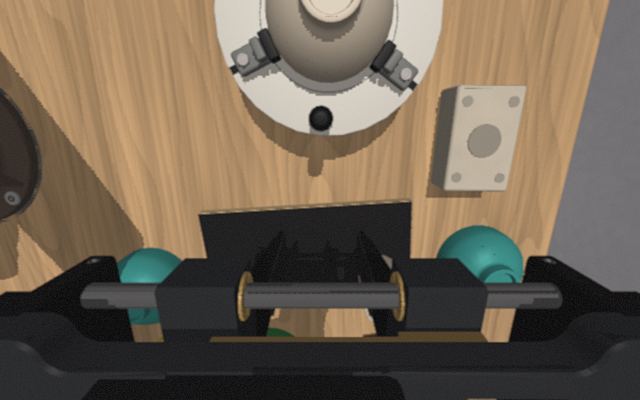

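The pads at (268,45) and (383,55) bear on the rim and the handle at (320,118) is free. The plate turned by 7.45 rad, so the joint is between 7.45 and 8.05. The bowl is centred within about 1 mm and the robot touches nothing, so I hand in.

```bash
python3 -c "
from cell import env
print(env.job_done())"
```

```text
the job is handed in; nothing more can be done
None
```

The bowl is rim down on the chuck plate, centred to about 1 mm, after 7.45 rad clockwise (joint 7.45–8.05, within the hold range; pad forces not measured); the handle is let go, nothing else was seen to move, and the job is handed in with no verdict returned.

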